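# Dispense one wooden plug and nudge it onto the staging spot

## Robot

A 7-joint arm with a two-finger parallel gripper is mounted at the origin on a cart in front of the work surface, level with it; the furniture and walls round the work are solid. World frame = base frame: x ahead of the robot, y to its left, z up, the work surface at z = 0. Lengths are in m, angles in rad, forces in N, time in s.
With the tool pointing down it reaches from about 0.4 to 0.875 m from the base axis. Payload 6.5 kg.
Tool frame: the origin (TCP) lies midway between the tips of the shut fingers; the grasp point (between the pads) lies 19 mm behind it; x points along the fingers, z is the direction in which the jaws open and shut, and the axes are right-handed (so a half turn about x gives the same grasp; the last joint's range is limited). The gripper opens to 85 mm and grips with 20 to 120 N. Pads are 22 mm wide; open, the fingers measure 114 mm over their backs; the gripper's body (76 mm by 85 mm) begins 54 mm behind the grasp point. The pads swing forward as they close: fully open they stand 13 mm farther back than shut.
Start: joints at [1.067, 0.536, -0.004, 1.538, 0.003, 1.067, -0.071], TCP at [0.276, -0.589, 0.231] pointing down, gripper open.
Joint ranges: [-2.7, 2.7], [-0.37, 2.16], [-1.27, 1.26], [0.24, 2.4], [-1.31, 4.45], [0.19, 1.91], [-2.76, 2.76]. Speed limits (rad/s): [2.39, 2.39, 3.14, 3.14, 3.14, 3.14, 3.14].

## Interface

Orientations are given as a unit quaternion [x, y, z, w].
In Python, from workcell import r, vision, job, recognise gives the robot as it stands. The module is installed in compiled form; this text tells all that it offers.
- The arm moves only by the shell command python3 -m creep 'ROWS' [FORCE]. ROWS is JSON, a list of rows, each an object with "offset": the shift along the world's x, y, z normalised to -1 to 1, where 1 is 40 mm, a list of three; "twist": the turn, a rotation vector about the world's x, y, z normalised to -1 to 1, where 1 is 4 degrees, a list of three; "claw": the opening in per cent of the stroke, from 0 (shut) to 100 (fully open). In form: [{"offset": [dx, dy, dz], "twist": [ax, ay, az], "claw": claw}, ...]. A call has 1 to 8 rows; each row shifts and turns the pose as measured when the row begins; what a row does not reach is not made up. A row lasts 1/10 s, in which the tool goes at most 50 mm and 8.59 degrees, less where a joint would pass 70% of its speed; a pose out of reach is approached as far as the arm can. A call with a number of a shift or a turn outside -1 to 1 is refused whole. A call with a gripper value outside its range is refused whole. The fingers move at their own pace and stop on an object; FORCE is the grip in N (left out, the last holds). Time passes only in rows, so rows that do not move let the fingers close. It gives the time, the measured TCP pose, the force and the opening at its end, in the units of the state.
- r.get_state(): the state, without advancing time (a new reading comes with each control period).
- vision.get_image(name): name is "side" or "top" or "wrist"; returns the picture (420x560x3 uint8, red, green, blue); there is no depth.
- vision.camera_params(name): a dict with "fx", "fy", "cx", "cy" (pixels), "world_from_camera" (4x4, takes a point from camera to world coordinates); the wrist camera has in their place "hand_eye" (4x4, takes a point from camera to tool coordinates, whose origin is the TCP and whose axes are the tool frame's). Camera axes: x right, y down, z forward; pixel columns grow to the right and rows downward; lengths in m; the calibration is good to about 2 mm. A picture is of the moment at which its call begins: read the wrist's pose just before it. camera_params takes no time and is no camera call.
- job.finish_job(): hands the job in, once; it reports no verdict.
Trained networks look in the newest picture that a camera, given by its name, has taken for a name from the list of things; names that differ only in an ending like _2 or _b are one class to them, and where a whole thing is asked for, a point or a joint stands for the part that bears it (a point fixed in the world has none). Each returns a list of dicts, best first, with "conf" (0 to 1); they miss things now and then, are a little off and sometimes report something else, mostly with a low value. They report only what shows in the picture. A call takes as long as a camera call. They do not tell look-alikes from the thing itself.
- recognise(camera, name): "bbox" ([left, top, right, bottom] in pixels, round what is visible of it).
The state is a dict: "time_s": time; "joints": joint angles; "qd": joint speeds; "tau": joint torques, N m; "tcp_pos": TCP position; "tool_rot": TCP orientation; "wrist_force": force on the tool from outside, world axes, zero at the start; "wrist_torque": the same for the moment, N m; "opening": finger opening in m.
Only numpy, scipy, OpenCV 4.12 (cv2) and the standard library are available. Lean on these libraries where they do the work, as an engineer would, in place of code of your own. Each camera call takes 0.05 s, during which the arm holds its last target.

## Task

Press the dispenser's red plunger all the way down once with the fingertips and let it spring back up, so that a single wooden plug comes out of the mouth. Then gently push that plug from its side, sliding it flat over the bench until it lies wholly on the green spot. Do not pinch or lift the plug, leave the other two plugs in the dispenser, and do not disturb the round lidded box, the dropper bottle or the oak block.

Things in the scene. Friction and masses are not known exactly. Their poses are not given: they have to be found in the camera images.
- dispenser: Blue and clear plug dispenser, fixed. Origin: on the bench under the centre of the clear magazine; its -x axis points out of the mouth, roughly to the robot. The bottomless magazine (x -26 to 22 mm, y +-27, 49 high) holds three plugs standing on the bench; the 15 mm mouth passes only the lowest. The blue housing behind (x 22 to 98 mm, y +-27, foot flanges y +-42, 55 high) carries the plunger.
- delivery (a point): Point on the bench 61 mm in front of the dispenser's origin (its -x), where a full press leaves the centre of the lowest plug. The plunger drives a flat shuttle 2.5 times as far as it goes down; as it springs back the shuttle withdraws and the next plug drops into place. A second press would eject another plug.
- plunger (a joint): Plunger travel in m: 0 up (rest), 0.024 fully down against a firm stop. Spring return: about 1.5 N to start, 4 N at the bottom, plus about 1.5 N for each 0.05 m/s of pressing speed. Press at about 0.05 m/s.
- plunger_top (a point): Centre of the flat top of the red plunger knob (34 mm wide; 98 mm above the bench when up, 74 mm when down), 60 mm behind the dispenser's origin. Moves with the plunger.
- plug_a: The lowest of three alike dark-wood plugs, flat discs 36 mm across and 12 mm thick, about 18 g: the one that comes out. Origin: centre of its underside; z up. It starts in the magazine.
- plug_b: The second plug of the stack, same shape; it stays in the dispenser (drops to the bottom of the magazine after the press).
- plug_c: The third, topmost plug of the stack, same shape; it stays in the dispenser.
- spot: Flat green spot with a thin white rim stuck on the bench, 90 mm across over the rim, with no noticeable thickness. Origin: its centre. It lies to the left or to the right in front of the dispenser. The plug is wholly on it when their centres are within 27 mm.
- turned_box: Round turned wooden box with a lid and a small knob, 57 mm across, 64 mm high, loose, on the side opposite the spot. Origin: centre of its underside. Not to be disturbed.
- ca_glue: Small amber dropper bottle with a black top, 34 mm across, 102 mm high, standing loose to the right of the dispenser. Origin: centre of its underside. Not to be disturbed.
- oak_block: Oak block, 63 x 108 x 40 mm high, loose, to the left of the dispenser. Origin: centre of its underside. Not to be disturbed.
There are look-alikes about, which are no part of the job. What is shaped like the plug_c but blue or pink is not meant.

How it is judged:
By the outcome, as a careful person would: the job done as asked, in the order asked, and still so for the second after the job is handed in, with the robot touching nothing.
It also fails if it takes over 45 s, if anything falls off the work surface, if the arm or the gripper's body presses on something with over 40 N, if the wrist force passes 120 N, or if a joint passes its speed limit or range.

## Working session

There is one attempt and no reset: what is moved stays moved. The work goes in short steps, Python scripts to look and compute and a shell command to move; the robot and the scene stay as the last step left them, time stands still between calls to the robot, and variables do not carry over. Pictures are saved under pics/ and viewed, and the job is handed in when it is done.

```bash
mkdir -p pics
python3 - <<'E'
from workcell import r, vision, job, recognise
import cv2
for c in ["top","side"]:
    im=vision.get_image(c); cv2.imwrite(f"pics/{c}0.png",im[:,:,::-1])
    p=vision.camera_params(c); print(c,{k:(v if not hasattr(v,'tolist') else v.tolist()) for k,v in p.items()})
    for n in ["dispenser","plunger_top","plug_a","spot","turned_box","ca_glue","oak_block"]:
        print(n,[( [round(float(x)) for x in d["bbox"]],round(float(d["conf"]),2)) for d in recognise(c,n)[:3]])
print(r.get_state())
E
```

```text
top {'fx': 508.03599919238536, 'fy': 508.03599919238536, 'cx': 280.364862295077, 'cy': 208.5592764926639, 'world_from_camera': [[0.08009731613437025, -0.9764730079050278, 0.20021209948696495, 0.34328184370295467], [-0.9967770607190815, -0.07756503139510804, 0.020473327255340894, -0.011440768426889458], [-0.004462193664459776, -0.2012066866125067, -0.9795386455317204, 1.0644018343254706], [0.0, 0.0, 0.0, 1.0]]}
dispenser [([246, 164, 290, 230], 0.96), ([263, 172, 276, 188], 0.4)]
plunger_top [([263, 173, 274, 188], 0.58)]
plug_a [([299, 214, 320, 228], 0.78), ([256, 208, 272, 226], 0.58), ([215, 194, 233, 212], 0.54)]
spot [([155, 231, 195, 275], 0.75), ([259, 172, 278, 190], 0.6)]
turned_box [([373, 240, 406, 269], 0.92)]
ca_glue [([383, 154, 406, 177], 0.65)]
oak_block [([138, 153, 189, 178], 0.73)]
side {'fx': 433.5869408359149, 'fy': 433.5869408359149, 'cx': 277.7649393841173, 'cy': 214.01030843897905, 'world_from_camera': [[-0.9639832277843233, -0.14585372578773598, 0.22240284895736695, 0.35152343526295393], [-0.26563843337454723, 0.5693033419735315, -0.778029515848907, 0.7354273
[... 469 characters left out ...]
87, 222, 332], 0.71)]
{'time_s': 0.8, 'joints': array([ 1.06678461,  0.53638203, -0.00442821,  1.53790532,  0.00259305,
        1.06727121, -0.07120841]), 'qd': array([ 0.00187136,  0.00100843, -0.00047202, -0.00100863,  0.00127956,
       -0.00092221,  0.0011561 ]), 'tau': array([-1.00745292e-03, -5.83289695e+01,  1.04743682e+00, -2.59430534e+01,
        1.24252285e-02,  1.85972625e-03, -1.22797780e-05]), 'tcp_pos': array([ 0.27559164, -0.58868476,  0.23129919]), 'tool_rot': array([ 0.37946305,  0.596647  , -0.37948161,  0.59666897]), 'wrist_force': array([-0.63334231, -0.68435765,  0.35148114]), 'wrist_torque': array([ 0.00854458,  0.00259724, -0.03627115]), 'opening': 0.08547201364543104}
```

Run:
```python
import cv2
im=cv2.imread("pics/top0.png"); cv2.imwrite("pics/topc.png",cv2.resize(im[130:300,120:420],None,fx=2.6,fy=2.6,interpolation=cv2.INTER_CUBIC))
im=cv2.imread("pics/side0.png"); cv2.imwrite("pics/sidec.png",cv2.resize(im[140:350,160:370],None,fx=2.8,fy=2.8,interpolation=cv2.INTER_CUBIC))
```

```text
(no output)
```

View pics/top0.png

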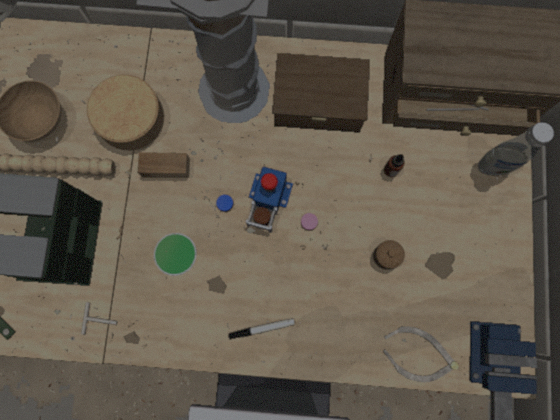

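View pics/topc.png

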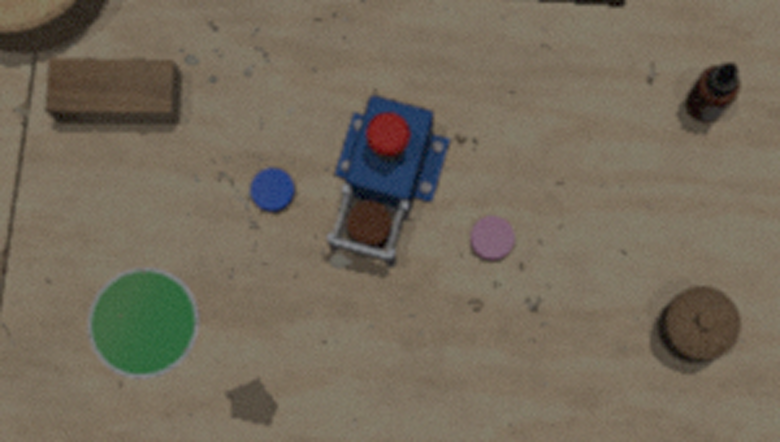

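View pics/sidec.png

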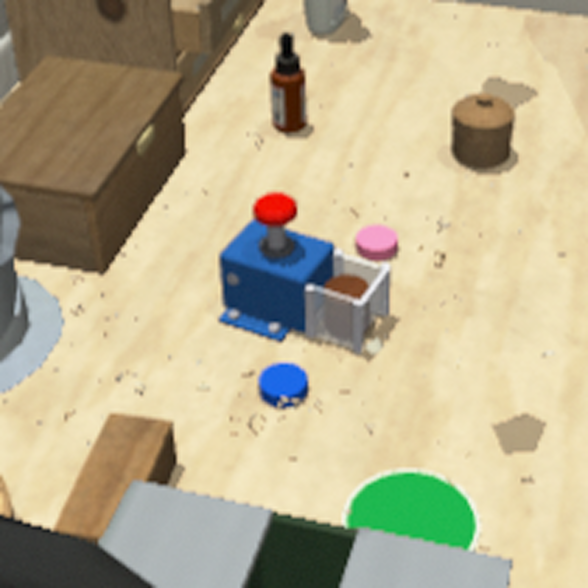

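The top view shows the dispenser with its red plunger at about (269,182) and the mouth facing down the picture towards the robot. The dark plugs in the magazine are at about (262,215). The green spot is at (175,254), on the left (+y). The round box is at (389,255), the bottle at (394,166) and the oak block at (163,165). Look-alikes for the plug are the blue disc at (224,203) and the pink disc at (309,222); the right one is the dark wooden stack in the magazine at (262,215). The crop confirms it.

```bash
cat > h.py <<'E'
import numpy as np, cv2
from workcell import r, vision, job, recognise
def ray(c,u,v,z,T=None):
    p=vision.camera_params(c)
    if T is None: T=np.array(p["world_from_camera"])
    d=T[:3,:3]@np.array([(u-p["cx"])/p["fx"],(v-p["cy"])/p["fy"],1]); o=T[:3,3]
    return o+d*(z-o[2])/d[2]
def proj(c,P):
    p=vision.camera_params(c);T=np.array(p["world_from_camera"])
    q=T[:3,:3].T@(np.array(P)-T[:3,3]); return np.array([p["cx"]+p["fx"]*q[0]/q[2],p["cy"]+p["fy"]*q[1]/q[2]])
def blobs(im,kind,minA=20):
    h=cv2.cvtColor(im,cv2.COLOR_RGB2HSV)
    if kind=="red": m=((h[...,0]<6)|(h[...,0]>174))&(h[...,1]>190)&(h[...,2]>80)
    if kind=="green": m=(h[...,0]>50)&(h[...,0]<80)&(h[...,1]>120)&(h[...,2]>50)
    if kind=="blue": m=(h[...,0]>100)&(h[...,0]<125)&(h[...,1]>130)
    n,l,s,c=cv2.connectedComponentsWithStats(m.astype(np.uint8))
    return [(s[i].tolist(),c[i].round(1).tolist()) for i in range(1,n) if s[i,4]>minA]
E
python3 - <<'E'
from h import *
for c in ["top","side"]:
    im=cv2.imread(f"pics/{c}0.png")[:,:,::-1].copy()
    for k,z in [("red",.098),("green",0),("blue",.055)]:
        for s,cc in blobs(im,k): print(c,k,s,cc,ray(c,*cc,z).round(4))
# hires dispenser crop
im=cv2.imread("pics/top0.png"); cv2.imwrite("pics/disp.png",cv2.resize(im[155:240,235:305],None,fx=7,fy=7,interpolation=cv2.INTER_CUBIC))
E
```

```text
top red [262, 181, 15, 8, 33] [269.0, 185.7] [0.5846 0.0346 0.098 ]
top green [165, 237, 29, 36, 574] [181.2, 256.9] [0.4411 0.2101 0.    ]
top blue [250, 168, 41, 41, 792] [270.7, 190.5] [0.5856 0.0324 0.055 ]
top blue [217, 195, 16, 16, 198] [224.4, 202.7] [0.5527 0.1241 0.055 ]
side red [251, 209, 15, 11, 128] [257.7, 214.3] [0.5933 0.0423 0.098 ]
side green [284, 309, 46, 27, 847] [307.8, 321.5] [0.4469 0.2122 0.    ]
side blue [387, 142, 28, 21, 262] [400.2, 152.5] [ 0.3164 -0.3916  0.055 ]
side blue [422, 144, 10, 12, 56] [425.9, 149.8] [ 0.2476 -0.4252  0.055 ]
side blue [384, 165, 23, 4, 34] [395.2, 166.5] [ 0.3255 -0.3088  0.055 ]
side blue [239, 219, 40, 42, 1020] [257.0, 239.8] [0.5869 0.0731 0.055 ]
side blue [253, 270, 17, 15, 186] [260.6, 276.3] [0.5475 0.1747 0.055 ]
```

View pics/disp.png

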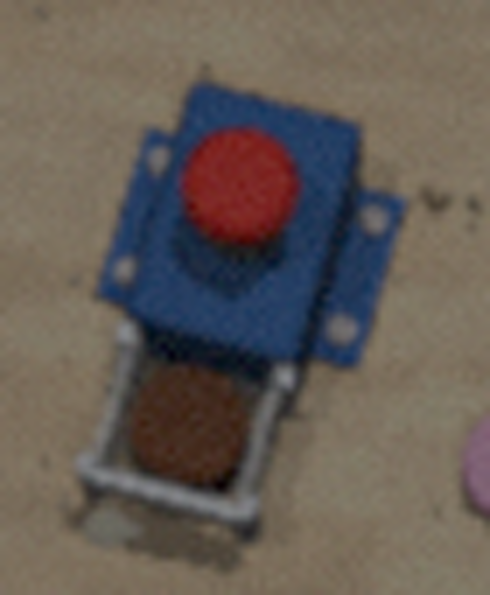

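Run:
```python
from h import *
from scipy.optimize import least_squares
L=[((60,0,98),(240,186)),((98,27,55),(198,84)),((98,-27,55),(360,125)),((22,-27,55),(300,362)),((-26,27,49),(82,462)),((-26,-27,49),(256,512)),((0,0,36),(188,425))]
def w(b,p):
    c,s=np.cos(p[2]),np.sin(p[2]); x,y,z=np.array(b)/1000
    return np.array([p[0]+c*x-s*y,p[1]+s*x+c*y,z])
def res(p): return np.concatenate([proj("top",w(b,p))-(np.array(q)/7+[235-.43,155-.43]) for b,q in L])
s=least_squares(res,[.52,.04,0],loss="soft_l1"); print(s.x, np.degrees(s.x[2])); print(res(s.x).reshape(-1,2).round(2))
p=s.x
print("side knob proj",proj("side",w((60,0,98),p)),"obs ~",(257.7,214.3))
for n,b in [("plunger",(60,0,98)),("delivery",(-61,0,0))]: print(n,w(b,p).round(4))
# spot
im=cv2.imread("pics/top0.png")
print("spot",ray("top",175,253.5,0).round(4),ray("top",*np.array([(155+195)/2,(231+275)/2]),0).round(4))
print("spot side",ray("side",307.5,322,0).round(4))
for n,(u,v) in {"box":(389,255),"box_base":(388,259),"pink":(309,222),"blue":(224,203),"oak":(163,166)}.items(): print(n,ray("top",u,v,0.02).round(3))
```

```text
[ 0.53667504  0.04678104 -0.19191895] -10.99614594383071
[[ 0.26 -0.85]
 [-0.75 -1.51]
 [ 1.31 -0.62]
 [-0.08  0.33]
 [-0.91  1.98]
 [-0.16  1.88]
 [ 0.53 -0.15]]
side knob proj [257.64498965 212.25618577] obs ~ (257.7, 214.3)
plunger [0.5956 0.0353 0.098 ]
delivery [0.4768 0.0584 0.    ]
spot [0.4471 0.2239 0.    ] [0.4482 0.2241 0.    ]
spot side [0.4472 0.2135 0.    ]
box [ 0.477 -0.22   0.02 ]
box_base [ 0.469 -0.219  0.02 ]
pink [ 0.533 -0.051  0.02 ]
blue [0.559 0.13  0.02 ]
oak [0.629 0.268 0.02 ]
```

Run:
```python
from h import *
from scipy.spatial.transform import Rotation as R
s=r.get_state(); print(R.from_quat(s["tool_rot"]).as_matrix().round(3)); print(vision.camera_params("wrist"),s["time_s"])
d=np.array([.5956,.0353,.25])-s["tcp_pos"]; print(d/0.04)
```

```text
[[ 0.     0.906  0.424]
 [-0.     0.424 -0.906]
 [-1.    -0.     0.   ]]
{'fx': 358.9559451451718, 'fy': 358.9559451451718, 'cx': 279.7650517116964, 'cy': 207.05780116026978, 'hand_eye': array([[ 1.88487440e-04, -2.67133166e-01,  9.63659606e-01,
        -1.42818726e-01],
       [-4.80821900e-04, -9.63659536e-01, -2.67133052e-01,
         6.91143198e-02],
       [ 9.99999867e-01, -4.12997417e-04, -3.10081195e-04,
         6.56216487e-04],
       [ 0.00000000e+00,  0.00000000e+00,  0.00000000e+00,
         1.00000000e+00]])} 0.8
[ 8.00020901 15.59961911  0.46752024]
```

```bash
python3 -m creep '[{"offset":[0.4,0.78,0.05],"twist":[0,0,0.94],"claw":0},{"offset":[0.4,0.78,0.05],"twist":[0,0,0.94],"claw":0},{"offset":[0.4,0.78,0.05],"twist":[0,0,0.94],"claw":0},{"offset":[0.4,0.78,0.05],"twist":[0,0,0.94],"claw":0},{"offset":[0.4,0.78,0.05],"twist":[0,0,0.94],"claw":0},{"offset":[0.4,0.78,0],"twist":[0,0,0.94],"claw":0},{"offset":[0.4,0.78,0],"twist":[0,0,0.94],"claw":0},{"offset":[0.4,0.78,0],"twist":[0,0,0.94],"claw":0}]'
```

```text
time_s: 1.6
tcp_pos: [0.4025, -0.3355, 0.2423]
tool_rot: [0.206, 0.675, -0.211, 0.677]
wrist_force: [1.7, 0.2, 0.5]
opening: 0.0002
```

```bash
python3 -m creep '[{"offset":[0.4,0.78,0.05],"twist":[0,0,0.94],"claw":0},{"offset":[0.4,0.78,0.05],"twist":[0,0,0.94],"claw":0},{"offset":[0.4,0.78,0],"twist":[0,0,0.94],"claw":0},{"offset":[0.4,0.78,0],"twist":[0,0,0.94],"claw":0},{"offset":[0.4,0.78,0],"twist":[0,0,0.94],"claw":0},{"offset":[0.4,0.78,0],"twist":[0,0,0.94],"claw":0},{"offset":[0.4,0.78,0],"twist":[0,0,0.94],"claw":0},{"offset":[0.4,0.78,0],"twist":[0,0,0.94],"claw":0}]'
python3 - <<'E'
from h import *
from scipy.spatial.transform import Rotation as R
s=r.get_state(); Rm=R.from_quat(s["tool_rot"]).as_matrix(); print(Rm.round(3),s["joints"].round(2)); d=np.array([.5956,.0353,.25])-s["tcp_pos"]; print(d/0.04, np.degrees(np.arctan2(Rm[1,2],Rm[0,2])))
im=vision.get_image("wrist"); cv2.imwrite("pics/w1.png",im[:,:,::-1])
T=np.eye(4);T[:3,:3]=Rm;T[:3,3]=s["tcp_pos"];T=T@vision.camera_params("wrist")["hand_eye"]
np.save("T1.npy",T)
E
```

```text
time_s: 2.4
tcp_pos: [0.535, -0.0758, 0.2488]
tool_rot: [0.016, 0.704, -0.021, 0.71]
wrist_force: [0.3, -0.4, -0.0]
opening: -0.0001
[[ 0.009  0.053  0.999]
 [-0.007  0.999 -0.053]
 [-1.    -0.006  0.01 ]] [ 0.4   0.36 -0.44  1.8   0.18  1.01 -0.16]
[1.51429107 2.77874315 0.03100022] -3.0189575084470137
```

View pics/w1.png

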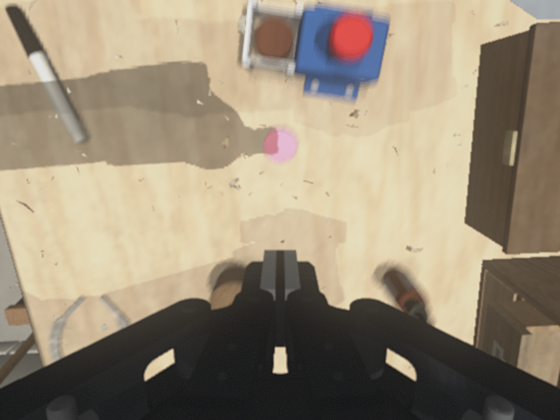

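```bash
python3 -m creep '[{"offset":[0.4,0.4,0],"twist":[0.14,0,0.9],"claw":0},{"offset":[0,0,0],"twist":[0,0,0.9],"claw":0},{"offset":[0,0,0],"twist":[0,0,0],"claw":0}]'
cat >> h.py <<'E'
from scipy.spatial.transform import Rotation as R
def wT():
    s=r.get_state();T=np.eye(4);T[:3,:3]=R.from_quat(s["tool_rot"]).as_matrix();T[:3,3]=s["tcp_pos"]
    return T@vision.camera_params("wrist")["hand_eye"],s
E
python3 - <<'E'
from h import *
T,s=wT(); im=vision.get_image("wrist"); cv2.imwrite("pics/w2.png",im[:,:,::-1]); np.save("T2.npy",T)
print(s["tcp_pos"],R.from_quat(s["tool_rot"]).as_matrix().round(3),abs(s["qd"]).max())
for k,z in [("red",.098),("green",0),("blue",.055)]:
    for b,cc in blobs(im,k,80): print(k,b,cc,ray("wrist",*cc,z,T).round(4))
E
```

```text
time_s: 2.75
tcp_pos: [0.555, -0.0487, 0.2495]
tool_rot: [-0.029, 0.702, 0.036, 0.711]
wrist_force: [-0.9, -1.3, -0.6]
opening: -0.0002
[ 0.55500365 -0.04872325  0.24951076] [[ 0.012 -0.093  0.996]
 [ 0.011  0.996  0.093]
 [-1.     0.009  0.013]] 0.04037569032889708
blue [288, 0, 31, 10, 224] [302.9, 3.6] [0.5645 0.1071 0.055 ]
```

View pics/w2.png

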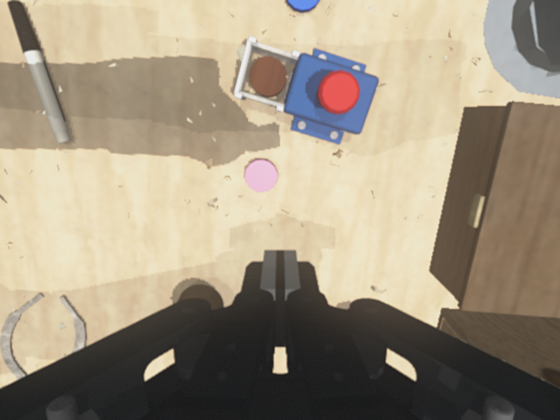

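The wrist view shows the knob at (339,92), the stack at (268,76) and the magazine front corners at (250,40) and (238,96).

Run:
```python
from h import *
T=np.load("T2.npy")
k=ray("wrist",339,92,.098,T);p=ray("wrist",268.5,76,.036,T);print(k,p,np.degrees(np.arctan2(*(k-p)[[1,0]])),np.linalg.norm((k-p)[:2]))
for q in [(250,39),(237,97)]: print(ray("wrist",*q,.049,T).round(4))
u=(k-p)/np.linalg.norm((k-p)[:2]); 
print("deliv",(k-121e-3*u)[:2].round(4)); s=r.get_state(); print((k-s["tcp_pos"])/0.04)
im=cv2.imread("pics/w2.png"); cv2.imwrite("pics/w2c.png",cv2.resize(im[20:160,220:400],None,fx=4,fy=4,interpolation=cv2.INTER_CUBIC))
```

```text
[0.59746191 0.03630929 0.098     ] [0.5398686 0.0483592 0.036    ] -11.817194007277877 0.058840376516650285
[0.5214 0.0763 0.049 ]
[0.513  0.0265 0.049 ]
deliv [0.479  0.0611]
[ 1.05861729  2.11703789 -3.79103328]
```

View pics/w2c.png

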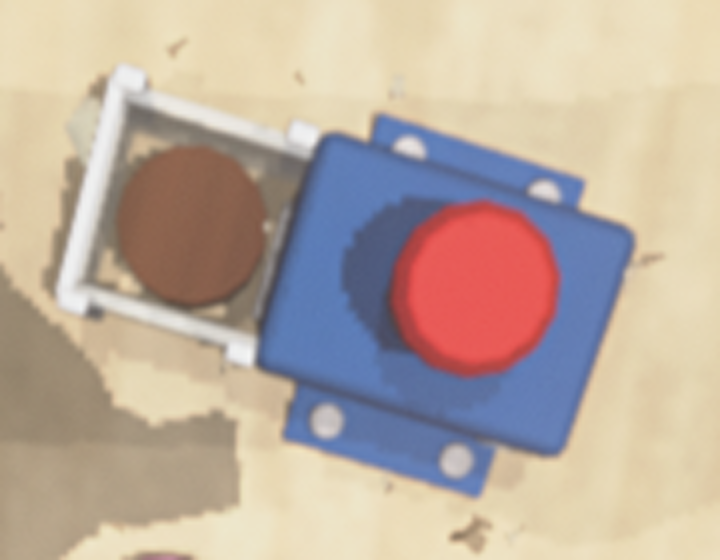

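```bash
python3 -m creep '[{"offset":[0.36,0.72,-0.1],"twist":[0,0,0],"claw":0},{"offset":[0.36,0.72,-0.4],"twist":[0,0,0],"claw":0},{"offset":[0.36,0.72,-0.7],"twist":[0,0,0],"claw":0},{"offset":[0,0,-0.8],"twist":[0,0,0],"claw":0},{"offset":[0,0,-0.6],"twist":[0,0,0],"claw":0},{"offset":[0,0,-0.3],"twist":[0,0,0],"claw":0},{"offset":[0,0,0],"twist":[0,0,0],"claw":0}]'
python3 - <<'E'
from h import *
s=r.get_state(); print((np.array([.597,.036,.098])-s["tcp_pos"])/.04,R.from_quat(s["tool_rot"]).as_matrix()[:,0].round(3))
E
```

```text
time_s: 3.5
tcp_pos: [0.6, 0.0352, 0.1316]
tool_rot: [-0.022, 0.7, 0.027, 0.713]
wrist_force: [-0.6, -0.5, 0.7]
opening: 0.0
[-0.07521947  0.02019442 -0.84010871] [ 0.017  0.007 -1.   ]
```

```bash
python3 -m creep '[{"offset":[-0.07,0.02,-0.3],"twist":[0,0,0],"claw":0},{"offset":[0,0,-0.2],"twist":[0,0,0],"claw":0},{"offset":[0,0,-0.15],"twist":[0,0,0],"claw":0},{"offset":[0,0,-0.14],"twist":[0,0,0],"claw":0},{"offset":[0,0,-0.13],"twist":[0,0,0],"claw":0},{"offset":[0,0,-0.13],"twist":[0,0,0],"claw":0}]'
```

```text
time_s: 4.1
tcp_pos: [0.5996, 0.0342, 0.0912]
tool_rot: [-0.021, 0.698, 0.025, 0.715]
wrist_force: [-1.9, 0.6, 4.5]
opening: 0.0002
```

```bash
python3 -m creep '[{"offset":[0,0,-0.13],"twist":[0,0,0],"claw":0},{"offset":[0,0,-0.13],"twist":[0,0,0],"claw":0},{"offset":[0,0,-0.13],"twist":[0,0,0],"claw":0}]';python3 -m creep '[{"offset":[0,0,-0.13],"twist":[0,0,0],"claw":0},{"offset":[0,0,-0.1],"twist":[0,0,0],"claw":0}]'
```

```text
time_s: 4.4
tcp_pos: [0.5996, 0.0343, 0.0761]
tool_rot: [-0.021, 0.698, 0.025, 0.715]
wrist_force: [-2.9, -0.7, 6.3]
opening: -0.0001
time_s: 4.6
tcp_pos: [0.6003, 0.0343, 0.0733]
tool_rot: [-0.022, 0.698, 0.023, 0.715]
wrist_force: [-21.2, -3.3, 56.4]
opening: 0.0001
```

```bash
python3 -m creep '[{"offset":[0,0,0.1],"twist":[0,0,0],"claw":0},{"offset":[0,0,0.2],"twist":[0,0,0],"claw":0},{"offset":[0,0,0.3],"twist":[0,0,0],"claw":0},{"offset":[0,0,0.6],"twist":[0,0,0],"claw":0},{"offset":[0,0,1],"twist":[0,0,0],"claw":0},{"offset":[0,-0.5,1],"twist":[0,0,0],"claw":0},{"offset":[-0.5,-1,0.5],"twist":[0,0,0],"claw":0},{"offset":[-0.5,-1,0],"twist":[0,0,0],"claw":0}]';python3 - <<'E'
from h import *
for c in ["top","side"]:
    im=vision.get_image(c); cv2.imwrite(f"pics/{c}1.png",im[:,:,::-1])
    b=im[130:300,120:420] if c=="top" else im[140:350,160:370]
    cv2.imwrite(f"pics/{c}1c.png",cv2.resize(b,None,fx=2.6,fy=2.6,interpolation=cv2.INTER_CUBIC)[:,:,::-1])
T,s=wT(); im=vision.get_image("wrist"); cv2.imwrite("pics/w3.png",im[:,:,::-1]); np.save("T3.npy",T); print(s["tcp_pos"])
E
```

```text
time_s: 5.4
tcp_pos: [0.5619, -0.0596, 0.2308]
tool_rot: [-0.025, 0.696, 0.029, 0.717]
wrist_force: [0.2, -1.3, 0.5]
opening: -0.0001
[ 0.55865082 -0.06671449  0.22828179]
```

View pics/w3.png

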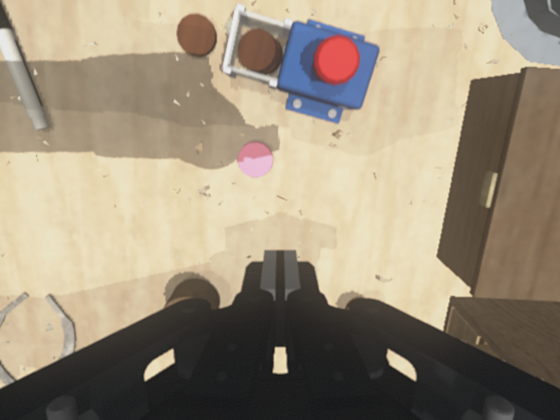

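View pics/side1c.png

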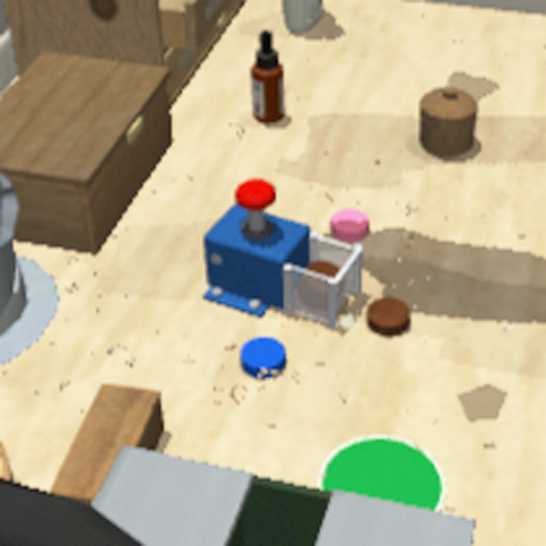

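View pics/top1c.png

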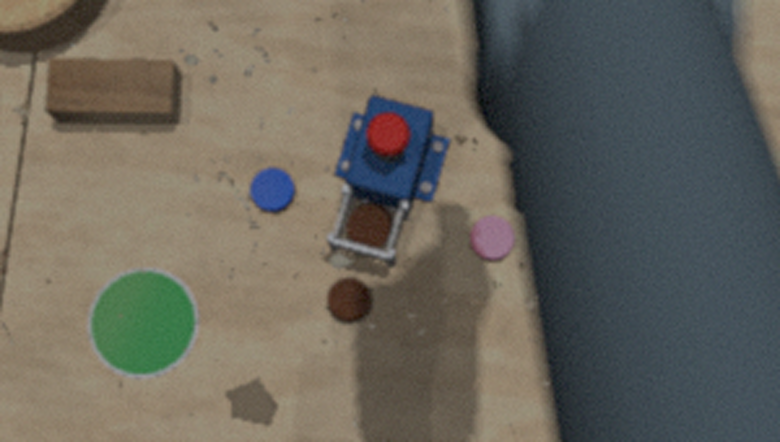

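The plug is out at wrist (197,34) and top (254,245). The plunger is back up, and a dark plug is still in the magazine.

Run:
```python
from h import *
T=np.load("T3.npy")
print("plug wrist",ray("wrist",197,34,.012,T).round(4),"top",ray("top",254.2-.3,245.4-.3,.012).round(4))
for d in recognise("top","plug_a")[:5]: 
    b=d["bbox"]; print([round(x) for x in b],d["conf"],ray("top",(b[0]+b[2])/2,(b[1]+b[3])/2,.012).round(3))
im=cv2.imread("pics/top1.png")[:,:,::-1].astype(int)
m=((im[...,1]-im[...,0]>25)&(im[...,1]-im[...,2]>15)).astype(np.uint8)
n,l,s,c=cv2.connectedComponentsWithStats(m); i=1+s[1:,4].argmax(); print("spot",s[i],c[i],ray("top",*c[i],0).round(4))
st=r.get_state(); M=R.from_quat(st["tool_rot"]).as_matrix(); print(M.round(3),st["tcp_pos"],st["time_s"])
# twist to set vertical, jaw angle -7
a=np.radians(-7); z=np.array([np.cos(a),np.sin(a),0]);x=np.array([0,0,-1.]);G=np.c_[x,np.cross(z,x),z]
print("twist units",np.degrees(R.from_matrix(G@M.T).as_rotvec())/4)
```

```text
plug wrist [0.4814 0.0608 0.012 ] top [0.4765 0.0593 0.012 ]
[216, 194, 233, 212] 0.68 [0.561 0.13  0.012]
[255, 209, 274, 225] 0.67 [0.538 0.042 0.012]
[301, 211, 321, 230] 0.59 [ 0.537 -0.056  0.012]
[244, 237, 262, 252] 0.54 [0.478 0.061 0.012]
spot [ 155  234   40   40 1233] [174.67477697 253.81751825] [0.4464 0.2245 0.    ]
[[ 0.024 -0.072  0.997]
 [ 0.007  0.997  0.072]
 [-1.     0.005  0.025]] [ 0.55999588 -0.06060125  0.22765889] 5.6
twist units [-0.05938957  0.35365075 -2.78711129]
```

```bash
python3 -m creep '[{"offset":[-0.71,0.66,-0.2],"twist":[0,0.12,-0.93],"claw":26},{"offset":[-0.71,0.66,-0.4],"twist":[0,0.12,-0.93],"claw":26},{"offset":[-0.71,0.66,-0.8],"twist":[0,0.12,-0.93],"claw":26},{"offset":[0,0,-0.9],"twist":[0,0,0],"claw":26},{"offset":[0,0,-0.8],"twist":[0,0,0],"claw":26},{"offset":[0,0,-0.6],"twist":[0,0,0],"claw":26},{"offset":[0,0,-0.3],"twist":[0,0,0],"claw":26},{"offset":[0,0,0],"twist":[0,0,0],"claw":26}]';python3 - <<'E'
from h import *
T,st=wT(); im=vision.get_image("wrist"); cv2.imwrite("pics/w4.png",im[:,:,::-1]); np.save("T4.npy",T)
M=R.from_quat(st["tool_rot"]).as_matrix()
a=np.radians(-7); z=np.array([np.cos(a),np.sin(a),0]);x=np.array([0,0,-1.]);G=np.c_[x,np.cross(z,x),z]
print(st["tcp_pos"],st["opening"],"twist units",np.degrees(R.from_matrix(G@M.T).as_rotvec())/4, (np.array([.4746,.018,.004])-st["tcp_pos"])/.04)
E
```

```text
time_s: 6.4
tcp_pos: [0.4745, 0.0342, 0.0641]
tool_rot: [0.045, 0.705, -0.036, 0.707]
wrist_force: [-0.1, -0.5, 0.6]
opening: 0.0224
[0.47450152 0.03418413 0.06409332] 0.022358629526381405 twist units [-0.17451957  0.06466865 -0.11701781] [ 0.00246197 -0.40460327 -1.50233312]
```

View pics/w4.png

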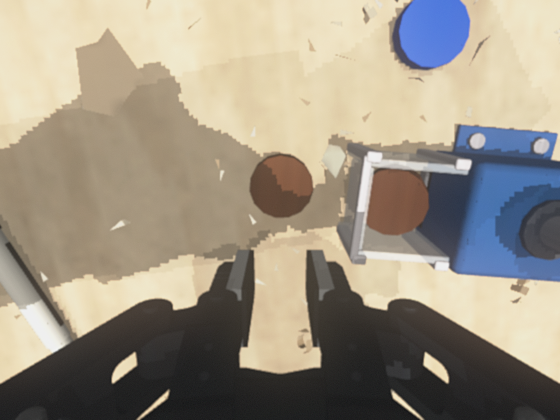

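The plug is at (282,186), centred between the fingers and ahead of them, and clear of the mouth. I need to back off about 16 mm in y and then descend.

```bash
python3 -m creep '[{"offset":[0,-0.42,0],"twist":[-0.17,0.06,0],"claw":26},{"offset":[0,0,0],"twist":[0,0,0],"claw":26},{"offset":[0,0,-0.6],"twist":[0,0,0],"claw":26},{"offset":[0,0,-0.45],"twist":[0,0,0],"claw":26},{"offset":[0,0,-0.2],"twist":[0,0,0],"claw":26},{"offset":[0,0,0],"twist":[0,0,0],"claw":26}]';python3 - <<'E'
from h import *
print("plug",ray("wrist",282,186,.012,np.load("T4.npy")).round(4))
T,st=wT(); im=vision.get_image("wrist"); cv2.imwrite("pics/w5.png",im[:,:,::-1])
im=vision.get_image("side"); cv2.imwrite("pics/side2.png",cv2.resize(im[140:350,160:370],None,fx=2.6,fy=2.6,interpolation=cv2.INTER_CUBIC)[:,:,::-1])
print(st["tcp_pos"],R.from_quat(st["tool_rot"]).as_matrix().round(3))
E
```

```text
time_s: 7.05
tcp_pos: [0.4818, 0.0142, 0.0197]
tool_rot: [0.042, 0.701, -0.042, 0.711]
wrist_force: [0.0, -0.5, 0.2]
opening: 0.0221
plug [0.4805 0.0602 0.012 ]
[0.48175625 0.01419622 0.01966844] [[ 0.014  0.118  0.993]
 [-0.001  0.993 -0.118]
 [-1.     0.001  0.014]]
```

View pics/w5.png

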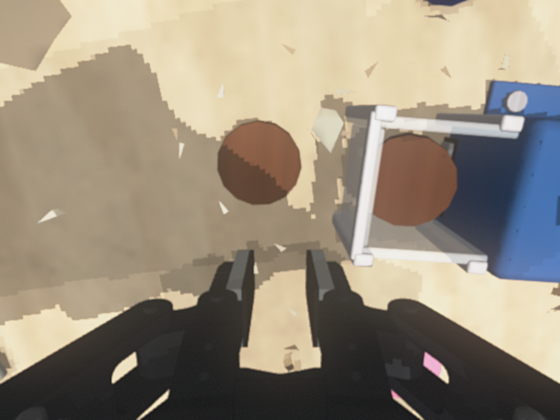

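View pics/side2.png

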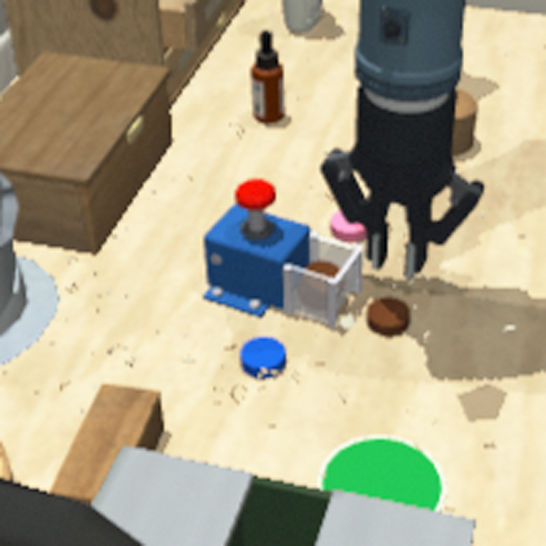

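```bash
python3 -m creep '[{"offset":[-0.2,0,0],"twist":[0,0.2,0],"claw":26},{"offset":[0,0,-0.2],"twist":[0,0,0],"claw":26},{"offset":[0,0,-0.12],"twist":[0,0,0],"claw":26},{"offset":[0,0,0],"twist":[0,0,0],"claw":26}]'
```

```text
time_s: 7.55
tcp_pos: [0.475, 0.0144, 0.0087]
tool_rot: [0.042, 0.704, -0.042, 0.707]
wrist_force: [-0.4, -0.7, 0.4]
opening: 0.0224
```

```bash
python3 -m creep '[{"offset":[0,0,-0.1],"twist":[0,0,0],"claw":26},{"offset":[0.02,0.15,0],"twist":[0,0,0],"claw":26},{"offset":[0.02,0.15,0],"twist":[0,0,0],"claw":26},{"offset":[0,0.12,0],"twist":[0,0,0],"claw":26},{"offset":[0,0.12,0],"twist":[0,0,0],"claw":26},{"offset":[0,0.15,0],"twist":[0,0,0],"claw":26},{"offset":[-0.01,0.15,0],"twist":[0,0,0],"claw":26}]';python3 - <<'E'
from h import *
T,st=wT(); im=vision.get_image("wrist"); cv2.imwrite("pics/w6.png",im[:,:,::-1]); np.save("T6.npy",T); print(st["tcp_pos"])
E
```

```text
time_s: 8.25
tcp_pos: [0.4754, 0.023, 0.0047]
tool_rot: [0.041, 0.706, -0.065, 0.704]
wrist_force: [3.3, -17.0, 1.3]
opening: 0.0224
[0.4753895  0.02300584 0.00472022]
```

View pics/w6.png

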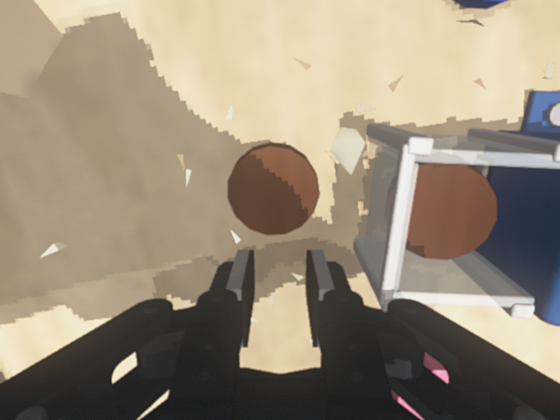

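The fingers stopped at y = 0.023 with 17 N on them, short of the plug. The gripper's right knuckle must be touching the fixed magazine's corner. I'll back off and push with the jaw axis along the push direction instead, so the knuckles clear the magazine.

```bash
python3 -m creep '[{"offset":[-0.2,-0.4,0],"twist":[0,0,0],"claw":26},{"offset":[-0.1,-0.5,0.4],"twist":[0,0,0],"claw":26},{"offset":[0,-0.4,1],"twist":[0,0,0],"claw":0},{"offset":[0,-0.4,1],"twist":[0,0,0],"claw":0},{"offset":[0,0,0.6],"twist":[0,0,1],"claw":0},{"offset":[0,0,0],"twist":[0,0,1],"claw":0},{"offset":[0,0,0],"twist":[0,0,1],"claw":0},{"offset":[0,0,0],"twist":[0,0,1],"claw":0}]';python3 - <<'E'
from h import *
T,s=wT();print(s["joints"].round(2),T.round(2)[:3,3])
im=vision.get_image("side"); cv2.imwrite("pics/side3.png",cv2.resize(im[140:350,160:370],None,fx=2.6,fy=2.6,interpolation=cv2.INTER_CUBIC)[:,:,::-1])
im=vision.get_image("wrist"); cv2.imwrite("pics/w7.png",im[:,:,::-1])
E
```

```text
time_s: 9.1
tcp_pos: [0.4648, -0.0448, 0.1309]
tool_rot: [-0.062, 0.703, 0.036, 0.707]
wrist_force: [-0.5, -0.1, -0.5]
opening: 0.0003
[ 0.36  0.42 -0.47  2.08  0.34  0.71 -0.19] [0.46 0.03 0.27]
```

View pics/side3.png

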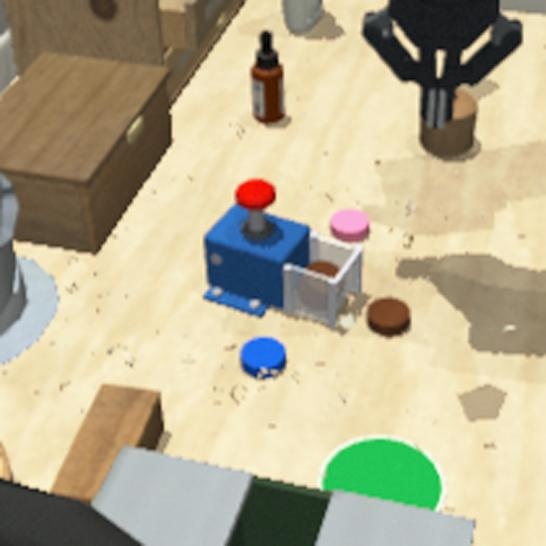

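View pics/w7.png

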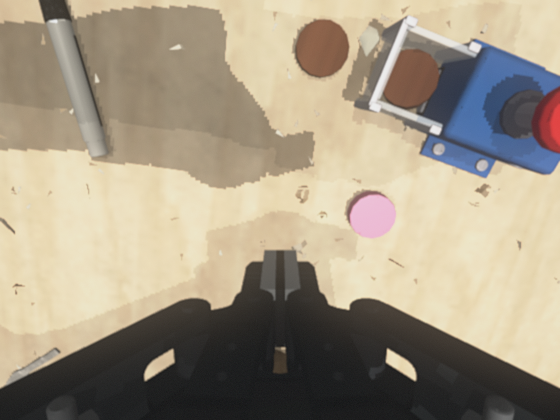

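```bash
python3 -m creep '[{"offset":[0,0,0],"twist":[0,0,1],"claw":0},{"offset":[0,0,0],"twist":[0,0,1],"claw":0},{"offset":[0,0,0],"twist":[0,0,1],"claw":0},{"offset":[0,0,0],"twist":[0,0,1],"claw":0},{"offset":[0,0,0],"twist":[0,0,1],"claw":0},{"offset":[0,0,0],"twist":[0,0,1],"claw":0},{"offset":[0,0,0],"twist":[0,0,1],"claw":0},{"offset":[0,0,0],"twist":[0,0,1],"claw":0}]';python3 -m creep '[{"offset":[0,0,0],"twist":[0,0,1],"claw":0},{"offset":[0,0,0],"twist":[0,0,1],"claw":0},{"offset":[0,0,0],"twist":[0,0,1],"claw":0},{"offset":[0,0,0],"twist":[0,0,1],"claw":0},{"offset":[0,0,0],"twist":[0,0,1],"claw":0},{"offset":[0,0,0],"twist":[0,0,1],"claw":0},{"offset":[0,0,0],"twist":[0,0,1],"claw":0},{"offset":[0,0,0],"twist":[0,0,1],"claw":0}]';python3 - <<'E'
from h import *
T,st=wT();print(st["joints"].round(2),st["tcp_pos"])
M=R.from_quat(st["tool_rot"]).as_matrix()
a=np.radians(101.7); z=np.array([np.cos(a),np.sin(a),0]);x=np.array([0,0,-1.]);G=np.c_[x,np.cross(z,x),z]
print("twist",np.degrees(R.from_matrix(G@M.T).as_rotvec())/4)
E
```

```text
time_s: 10.0
tcp_pos: [0.4643, -0.0406, 0.1299]
tool_rot: [-0.255, 0.659, 0.233, 0.668]
wrist_force: [0.2, 0.8, -0.6]
opening: -0.0
time_s: 10.8
tcp_pos: [0.4639, -0.0366, 0.1289]
tool_rot: [-0.428, 0.562, 0.412, 0.576]
wrist_force: [-0.1, -0.5, -0.8]
opening: 0.0002
[ 0.59  0.48 -0.75  2.09  0.5   0.73  0.79] [ 0.46393873 -0.03662546  0.12892217]
twist [-0.01091099  0.44825386  7.19524755]
```

```bash
python3 -m creep '[{"offset":[0.1,0,-0.1],"twist":[0,0.07,1],"claw":0},{"offset":[0.1,0,-0.2],"twist":[0,0.07,1],"claw":0},{"offset":[0.1,0,-0.2],"twist":[0,0.07,1],"claw":0},{"offset":[0.1,0,-0.2],"twist":[0,0.07,1],"claw":0},{"offset":[0.1,0,-0.2],"twist":[0,0.07,1],"claw":0},{"offset":[0.1,0,-0.2],"twist":[0,0.07,1],"claw":0},{"offset":[0.1,0,-0.2],"twist":[0,0,1],"claw":0},{"offset":[0,0,0],"twist":[0,0,0],"claw":0}]';cat > chk.py <<'E'
from h import *
import sys
T,st=wT();print(st["joints"].round(2),st["tcp_pos"].round(4),st["wrist_force"].round(1))
M=R.from_quat(st["tool_rot"]).as_matrix()
a=np.radians(101.7); z=np.array([np.cos(a),np.sin(a),0]);x=np.array([0,0,-1.]);G=np.c_[x,np.cross(z,x),z]
print("twist",(np.degrees(R.from_matrix(G@M.T).as_rotvec())/4).round(2))
im=vision.get_image("wrist"); cv2.imwrite("pics/%s.png"%sys.argv[1],im[:,:,::-1]); np.save("T%s.npy"%sys.argv[1],T)
E
python3 chk.py w8
```

```text
time_s: 11.6
tcp_pos: [0.4927, -0.0335, 0.0739]
tool_rot: [-0.546, 0.449, 0.547, 0.448]
wrist_force: [-0.7, -0.6, 0.3]
opening: -0.0
[ 0.58  0.66 -0.77  2.01  0.69  0.75  1.15] [ 0.4927 -0.0335  0.0739] [-0.7 -0.6  0.3]
twist [-0.01 -0.03  0.11]
```

View pics/w8.png

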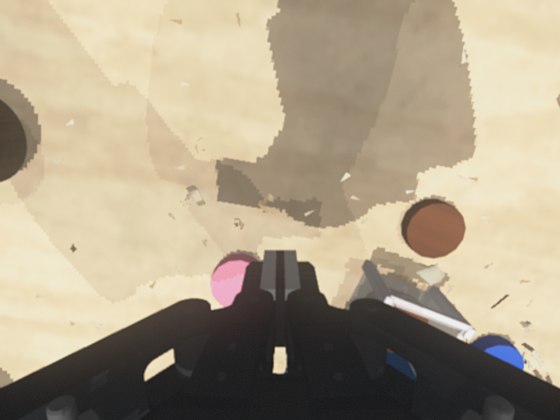

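```bash
python3 -m creep '[{"offset":[0.1,0.2,-0.4],"twist":[0,0,0.1],"claw":0},{"offset":[0,0.05,-0.5],"twist":[0,0,0],"claw":0},{"offset":[0,0,-0.4],"twist":[0,0,0],"claw":0},{"offset":[0,0,-0.25],"twist":[0,0,0],"claw":0},{"offset":[0,0,0],"twist":[0,0,0],"claw":0}]';python3 chk.py w9
```

```text
time_s: 12.15
tcp_pos: [0.4975, -0.0229, 0.0118]
tool_rot: [0.546, -0.45, -0.545, -0.45]
wrist_force: [-0.8, 0.6, -0.6]
opening: 0.0003
[ 0.48  0.76 -0.67  2.02  0.8   0.64  1.03] [ 0.4975 -0.0229  0.0118] [-0.8  0.6 -0.6]
twist [0.   0.01 0.19]
```

View pics/w9.png

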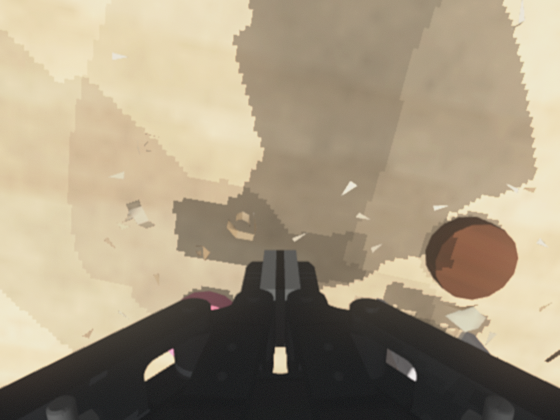

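```bash
python3 -m creep '[{"offset":[-0.06,0.2,-0.15],"twist":[0,0,0.19],"claw":0},{"offset":[-0.06,0.3,0],"twist":[0,0,0],"claw":0},{"offset":[-0.04,0.2,0],"twist":[0,0,0],"claw":0},{"offset":[-0.04,0.15,0],"twist":[0,0,0],"claw":0},{"offset":[0,0,0],"twist":[0,0,0],"claw":0}]';python3 chk.py w10
python3 - <<'E'
from h import *
print(ray("wrist",472,257,.012,np.load("Tw9.npy")).round(4))
E
```

```text
time_s: 12.7
tcp_pos: [0.4903, 0.0153, 0.008]
tool_rot: [0.55, -0.445, -0.548, -0.447]
wrist_force: [-0.5, -0.5, -1.2]
opening: -0.0002
[ 0.4   0.76 -0.66  2.04  0.82  0.62  0.95] [0.4903 0.0153 0.008 ] [-0.5 -0.5 -1.2]
twist [-0.01  0.07 -0.02]
[0.4777 0.057  0.012 ]
```

View pics/w10.png

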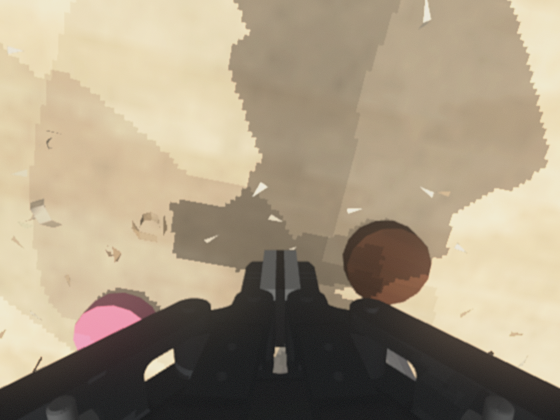

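```bash
python3 -m creep '[{"offset":[-0.03,0.12,-0.08],"twist":[0,0.07,0],"claw":0},{"offset":[-0.03,0.13,0],"twist":[0,0,0],"claw":0},{"offset":[-0.03,0.14,0],"twist":[0,0,0],"claw":0},{"offset":[-0.03,0.15,0],"twist":[0,0,0],"claw":0},{"offset":[-0.03,0.15,0],"twist":[0,0,0],"claw":0},{"offset":[-0.03,0.15,0],"twist":[0,0,0],"claw":0}]';python3 chk.py w11
```

```text
time_s: 13.35
tcp_pos: [0.4831, 0.0491, 0.0045]
tool_rot: [0.548, -0.447, -0.548, -0.447]
wrist_force: [-0.6, -0.2, 0.6]
opening: -0.0002
[ 0.33  0.76 -0.66  2.05  0.83  0.61  0.86] [0.4831 0.0491 0.0045] [-0.6 -0.2  0.6]
twist [ 0.01 -0.    0.03]
```

View pics/w11.png

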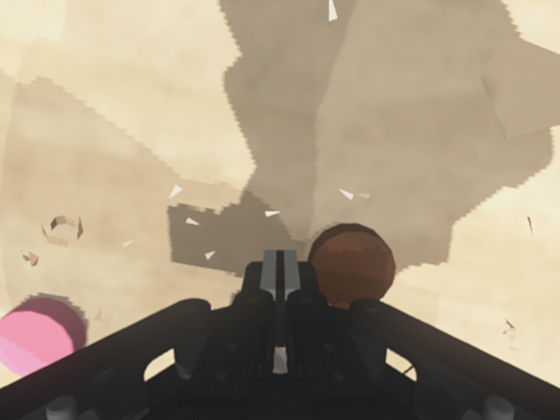

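```bash
python3 - <<'E'
from h import *
print(ray("wrist",351,267,.012,np.load("Tw11.npy")).round(4))
E
python3 -m creep '[{"offset":[-0.03,0.15,0],"twist":[0,0,0],"claw":0},{"offset":[-0.03,0.16,0],"twist":[0,0,0],"claw":0},{"offset":[-0.03,0.16,0],"twist":[0,0,0],"claw":0},{"offset":[-0.03,0.16,0],"twist":[0,0,0],"claw":0},{"offset":[-0.03,0.16,0],"twist":[0,0,0],"claw":0},{"offset":[-0.03,0.16,0],"twist":[0,0,0],"claw":0}]';python3 chk.py w12
python3 - <<'E'
from h import *
im=vision.get_image("top");cv2.imwrite("pics/top2c.png",cv2.resize(im[130:300,120:420],None,fx=2.6,fy=2.6,interpolation=cv2.INTER_CUBIC)[:,:,::-1])
E
```

```text
[0.4743 0.0768 0.012 ]
time_s: 14.0
tcp_pos: [0.4751, 0.0914, 0.0046]
tool_rot: [-0.548, 0.447, 0.548, 0.447]
wrist_force: [-0.5, 0.4, -0.6]
opening: 0.0
[ 0.24  0.76 -0.66  2.06  0.83  0.61  0.77] [0.4751 0.0914 0.0046] [-0.5  0.4 -0.6]
twist [-0.   -0.    0.02]
```

View pics/w12.png

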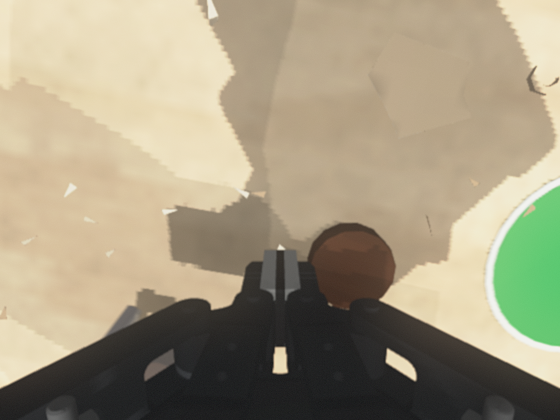

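View pics/top2c.png

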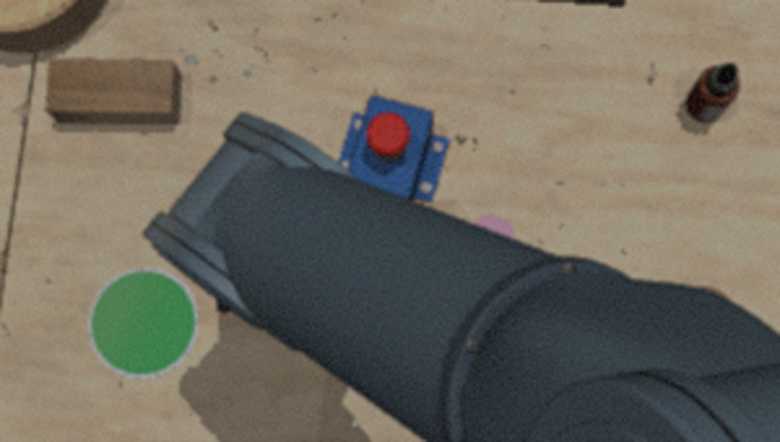

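```bash
python3 -m creep '[{"offset":[-0.03,0.16,0],"twist":[0,0,0],"claw":0},{"offset":[-0.03,0.17,0],"twist":[0,0,0],"claw":0},{"offset":[-0.03,0.17,0],"twist":[0,0,0],"claw":0},{"offset":[-0.03,0.17,0],"twist":[0,0,0],"claw":0},{"offset":[-0.03,0.17,0],"twist":[0,0,0],"claw":0},{"offset":[-0.03,0.17,0],"twist":[0,0,0],"claw":0},{"offset":[-0.03,0.17,0],"twist":[0,0,0],"claw":0},{"offset":[-0.03,0.17,0],"twist":[0,0,0],"claw":0}]';python3 chk.py w13
```

```text
time_s: 14.9
tcp_pos: [0.4647, 0.1496, 0.0046]
tool_rot: [-0.548, 0.447, 0.548, 0.447]
wrist_force: [-0.4, -0.1, -0.3]
opening: 0.0
[ 0.12  0.76 -0.66  2.04  0.82  0.62  0.66] [0.4647 0.1496 0.0046] [-0.4 -0.1 -0.3]
twist [-0.   -0.    0.02]
```

View pics/w13.png

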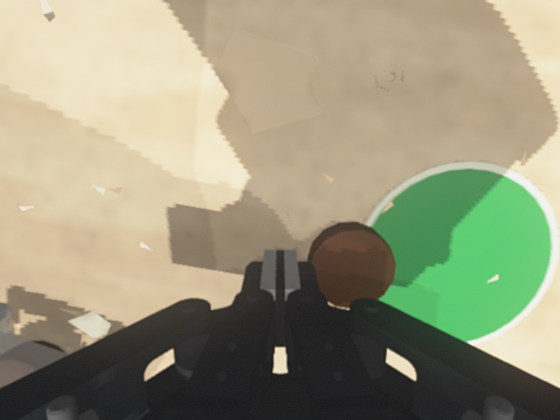

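Run:
```python
from h import *
T=np.load("Tw13.npy"); s=ray("wrist",460,253,0,T); p=ray("wrist",351,267,.012,T); print(s.round(4),p.round(4),((s-p)/.04).round(2))
```

```text
[0.4447 0.2265 0.    ] [0.456  0.1774 0.012 ] [-0.28  1.23 -0.3 ]
```

```bash
python3 -m creep '[{"offset":[-0.04,0.16,0],"twist":[0,0,0],"claw":0},{"offset":[-0.04,0.17,0],"twist":[0,0,0],"claw":0},{"offset":[-0.04,0.17,0],"twist":[0,0,0],"claw":0},{"offset":[-0.04,0.17,0],"twist":[0,0,0],"claw":0},{"offset":[-0.04,0.17,0],"twist":[0,0,0],"claw":0},{"offset":[-0.04,0.16,0],"twist":[0,0,0],"claw":0},{"offset":[-0.03,0.12,0],"twist":[0,0,0],"claw":0},{"offset":[0,0.06,0],"twist":[0,0,0],"claw":0}]';python3 chk.py w14
```

```text
time_s: 15.75
tcp_pos: [0.4524, 0.2027, 0.0048]
tool_rot: [-0.548, 0.446, 0.549, 0.447]
wrist_force: [-0.1, -0.1, 0.1]
opening: 0.0
[ 0.01  0.77 -0.66  2.03  0.82  0.63  0.56] [0.4524 0.2027 0.0048] [-0.1 -0.1  0.1]
twist [-0.02 -0.   -0.01]
```

View pics/w14.png

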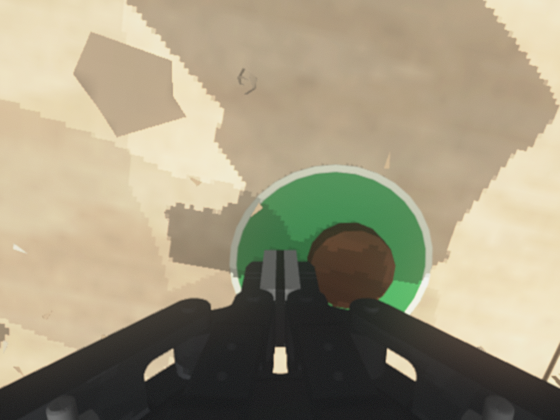

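Plug at (351,265), inside the spot whose centre is near (331,258). Backing straight off along the push line, then lifting clear.

```bash
python3 -m creep '[{"offset":[0.06,-0.3,0],"twist":[0,0,0],"claw":0},{"offset":[0.06,-0.4,0.1],"twist":[0,0,0],"claw":0},{"offset":[0,-0.2,0.6],"twist":[0,0,0],"claw":0},{"offset":[-0.2,-0.3,1],"twist":[0,0,0],"claw":0},{"offset":[-0.3,-0.6,1],"twist":[0,0,0],"claw":0},{"offset":[-0.3,-0.8,1],"twist":[0,0,0],"claw":0},{"offset":[-0.3,-0.8,0.5],"twist":[0,0,0],"claw":0},{"offset":[0,0,0],"twist":[0,0,0],"claw":0}]';python3 chk.py w15;python3 - <<'E'
from h import *
for c in ["top","side"]:
    im=vision.get_image(c); cv2.imwrite(f"pics/{c}3.png",im[:,:,::-1])
    b=im[130:300,120:420] if c=="top" else im[140:350,160:370]
    cv2.imwrite(f"pics/{c}3c.png",cv2.resize(b,None,fx=2.6,fy=2.6,interpolation=cv2.INTER_CUBIC)[:,:,::-1])
    for n in ["plug_a","turned_box","ca_glue","oak_block","spot"]: print(c,n,[( [round(float(x)) for x in d["bbox"]],round(float(d["conf"]),2)) for d in recognise(c,n)[:4]])
E
```

```text
time_s: 16.6
tcp_pos: [0.4118, 0.0545, 0.173]
tool_rot: [0.547, -0.451, -0.547, -0.446]
wrist_force: [-0.0, -0.2, 0.3]
opening: -0.0005
[ 0.59  0.39 -0.98  2.13  0.45  0.84  1.1 ] [0.4118 0.0545 0.173 ] [-0.  -0.2  0.3]
twist [ 0.09 -0.07  0.11]
top plug_a [([300, 215, 322, 230], 0.6), ([162, 244, 179, 264], 0.55), ([257, 206, 274, 224], 0.54)]
top turned_box [([137, 154, 191, 178], 0.71), ([373, 240, 406, 269], 0.6)]
top ca_glue [([381, 154, 407, 176], 0.57), ([161, 245, 179, 265], 0.54), ([260, 175, 276, 191], 0.5)]
top oak_block [([137, 154, 189, 178], 0.58), ([250, 170, 291, 233], 0.46)]
top spot [([155, 231, 184, 276], 0.57), ([246, 167, 292, 231], 0.29)]
side plug_a [([254, 269, 270, 284], 0.6), ([288, 218, 304, 236], 0.57), ([298, 321, 319, 335], 0.49), ([277, 239, 290, 247], 0.41)]
side turned_box [([321, 174, 342, 203], 0.56)]
side ca_glue [([254, 151, 267, 187], 0.89)]
side oak_block [([179, 291, 222, 335], 0.73)]
side spot [([283, 305, 328, 336], 0.66)]
```

View pics/top3c.png

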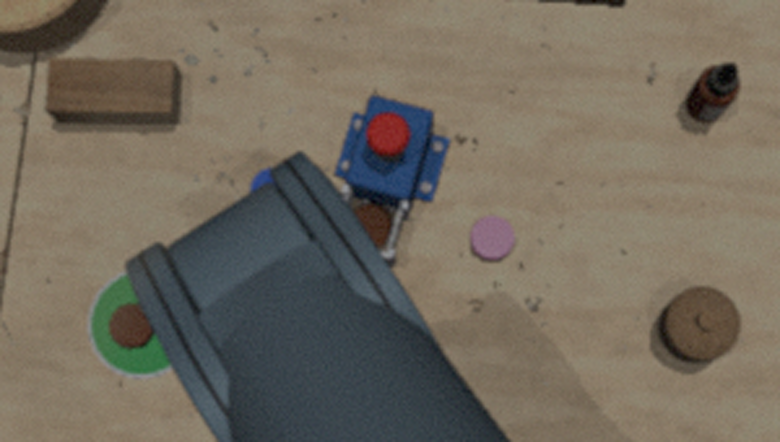

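View pics/side3c.png

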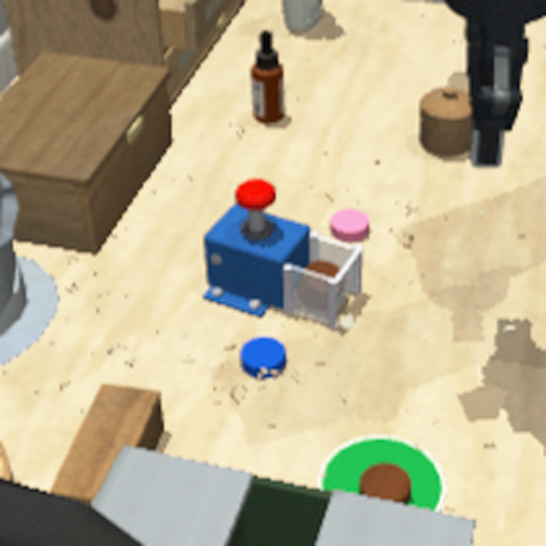

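View pics/w15.png

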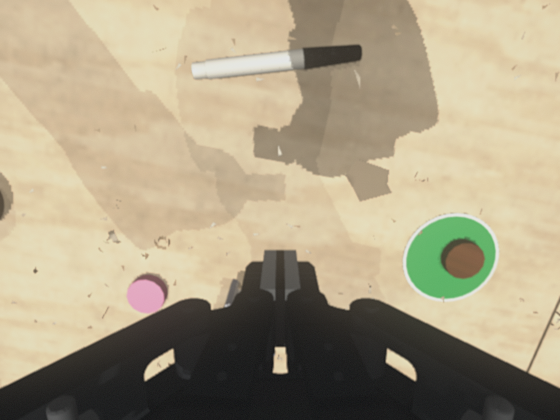

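The plug sits about 10 mm from the spot's centre, well inside the 27 mm limit. The plunger is up, and the box, bottle and oak block are where they were. Nothing is touching the robot.

```bash
python3 -c "
from workcell import job
print(job.finish_job())"
```

```text
the job is handed in; nothing more can be done
None
```

The job is done and handed in. I pressed the plunger down once, one plug came out, and I pushed it onto the green spot with the side of the shut fingers, never pinching or lifting it. It took about 17 s of the 45 s allowed.

- **Press:** the plunger went against its stop, with 56 N measured at the wrist there, then sprang fully back up.
- **First push attempt:** with the fingers part open, the gripper was stopped at about 17 N, short of the plug. I took this to be its knuckle against the dispenser's magazine and did not confirm it. The plug and the dispenser did not visibly move. I backed off, turned the gripper about 109° and pushed the plug the whole way in short moves.
- **Final position:** the last top and wrist pictures agree that the plug lies wholly on the spot, about 10 mm from its centre (27 mm allowed).
- **Everything else:** the plunger is up, and dark wood still shows in the magazine. I could not count the two remaining plugs separately. The box, bottle and oak block are within a few pixels of where they started, and the arm was clear of everything at hand-in.
- **Disagreements:** early on, the side camera put the spot about 1 cm off in y because its view was partly blocked. I used the top view, and the wrist camera agreed with it to about 3 mm. In the final check the recogniser mislabelled a few things, such as the oak block as the box, so I judged by the pictures.

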